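Load a matted glass pane and its stencil in the jig

TASK

The blue pane on the drying trestle has a dry, unfired coat of brown paint on its upper face that smears at a touch: take it by its edges and lay it, coat up, fully down in the nest of the wooden stencilling jig. Then lower the aluminium stencil onto the jig's two pins, either way round, until it lies flush on the end blocks. Let nothing ever touch the coat, set both parts down gently without dropping them, and leave the other things on the table where they are.

Things in the scene. Friction and masses are not known exactly. Their poses are not given: they have to be found in the camera images.
- pane: Blue glass pane, 90 (x) x 60 (y) x 6 mm (z), 0.09 kg, lying flat on the drying trestle. Origin: centre of its underside; z is up, out of the coated face. The two 90 mm long edges (60 mm apart) are free at the middle for the fingers, on the trestle and in the jig. It looks the same turned by 180 degrees.
- coat: The brown paint coat on the pane's upper face, 82 (x) x 52 (y) x 0.5 mm, fixed to the pane; a 4 mm border of the face is bare glass. Origin: centre of its underside, 6 mm above the pane's origin. Nothing may touch it.
- trestle: Drying trestle of wood, fixed: two battens along y, 11 mm wide, 76 mm long, 28 mm high, at x = +37 and -37 mm, joined by a spine along x 22 mm wide and 14 mm high. Origin: centre of its footprint at table height. The pane lies on the battens, long side across them; between the battens (63 mm clear), beside the spine, there is room for fingers down to the table.
- jig: Stencilling jig of plywood, fixed, 160 (x) x 88 (y) mm. Origin: centre of its footprint at table height. Two end blocks (|x| from 26 to 80 mm, flat tops at z = 35 mm) joined by a spine 40 mm wide (y) and 26 mm high. Between the blocks the sides are open for fingers, 52 mm long in x and free down to the table.
- nest (a point): Centre of the nest floor, 26 mm above the jig's origin. The nest is 93 (x) x 63 (y) mm between its stops, which stand 9 mm above this floor: the lowest 4 mm upright, then sloping outwards at 45 degrees as a lead-in. The stencil on the block tops lies 2.5 mm clear of the coat of a pane that is fully down.
- pin_a (a point): Tip of the steel locating pin on the jig's top at jig x = +65 mm, y = 0: 7 mm diameter, 14 mm tall above the end block's top (tip at z = 49 mm), its top 5 mm tapered to 2.4 mm.
- pin_b (a point): Tip of the other, equal pin at jig x = -65 mm, y = 0.
- stencil: Stencil of aluminium sheet, 156 (x) x 66 (y) mm, 3 mm thick, 0.22 kg, with a pattern of round openings; both long edges are turned up 12 mm high (2 mm thick, outer faces 66 mm apart), to be gripped across y near the middle. It lies flat on the table, turned-up edges upward. Origin: centre of its underside. It fits the jig either way round.
- hole_round (a point): Round locating hole of the stencil, 9 mm diameter, at stencil x = +65 mm, y = 0, on its underside.
- hole_slot (a point): Slotted locating hole, 14 mm (x) x 9 mm (y), at stencil x = -65 mm, y = 0, on its underside.
- jar_rust: Bystander: round jar with dark brown lid and pinkish pigment, 66 mm diameter, 60 mm tall, loose. Origin: centre of its underside.
- muller: Bystander: frosted glass muller, 60 mm foot, 81 mm tall, loose. Origin: centre of its underside.
- stippler: Bystander: stippling brush with pale handle, 22 x 138 x 24 mm, lying loose, along its own y. Origin: centre of its underside.

How it is judged:
By the outcome, as a careful person would: the job done as asked, in the order asked, and still so for the second after the job is handed in, with the robot touching nothing.
It also fails if it takes over 72 s, if anything falls off the work surface, if the arm or the gripper's body presses on something with over 40 N, if the wrist force passes 120 N, or if a joint passes its speed limit or range.

ROBOT

A 6-joint arm with a two-finger parallel gripper is mounted at the origin on a cart in front of the work surface, level with it; the furniture and walls round the work are solid. World frame = base frame: x ahead of the robot, y to its left, z up, the work surface at z = 0. Lengths are in m, angles in rad, forces in N, time in s.
With the tool pointing down it reaches from about 0.3 to 0.875 m from the base axis. Payload 6.4 kg.
Tool frame: the origin (TCP) lies on the centre line of the jaws, within the pads' length; the fingertips stand 11 mm ahead of it and the grasp point (between the pads) lies 8 mm behind it; z points along the fingers, y is the line along which they close (so a half turn about z gives the same grasp; the last joint's range is limited). The gripper opens to 85 mm and grips with 20 to 120 N. Pads are 22 mm wide; open, the fingers measure 114 mm over their backs; the gripper's body (76 mm by 85 mm) begins 54 mm behind the grasp point. The pads swing forward as they close: fully open they stand 13 mm farther back than shut.
Start: joints at [-1.428, 0.181, 1.607, -0, 1.354, -0.206], TCP at [0.197, -0.54, 0.242] pointing down, gripper open.
Joint ranges: [-2.99, 2.99], [-0.89, 2.07], [0.3, 2.58], [-1.14, 4.28], [0, 2.63], [-3.12, 3.12]. Speed limits (rad/s): [2.57, 2.57, 3.01, 3.14, 3.14, 3.14].

INTERFACE

Orientations are given as a unit quaternion [x, y, z, w].
In Python, from workcell import robot gives the robot as it stands.
- The arm moves only by the shell command python3 -m handwheel 'ROWS'. ROWS is JSON, a list that holds one entry, the list of rows, each a list of 7 numbers: the shift along the tool's x, y, z in mm, then the turn, a rotation vector about the tool's x, y, z in rad, then the opening, from -1 (shut) to 1 (fully open), so that 0 is half open. In form: [[[x, y, z, wx, wy, wz, grip], ...]]. A call has 1 to 12 rows; each row shifts and turns the commanded pose from where the row before left it, along the tool's axes as they then stand; what a row does not reach is not made up. A row lasts 1/8 s, in which the tool goes at most 62.5 mm and 10.7 degrees, less where a joint would pass 70% of its speed; a pose out of reach is approached as far as the arm can. A call with a gripper value outside its range is refused whole. The fingers move at their own pace and stop on an object; the grip force is fixed at half the most. Time passes only in rows, so rows that do not move let the fingers close. It gives the time, the measured TCP pose, the force, the opening and the grip force at its end, in the units of the state.
- robot.observe(): the state, without advancing time (a new reading comes with each control period).
- robot.grab_frame(name): name is "scene" or "top" or "wrist"; returns a dict with "img" (400x640x3 uint8, red, green, blue), "z_map" (400x640 float32, m along the optical axis (not along the pixel's ray), 0 where there is no reading), "fov_y" (degrees; the focal length in pixels is half the picture's height over the tangent of half this angle, whatever the lens; pixels are square), "cx", "cy" (the principal point, pixels), "cam_to_world" (4x4, takes a point from camera to world coordinates); the wrist camera has in their place "mount" (4x4, takes a point from camera to tool coordinates, whose origin is the TCP and whose axes are the flange's). Camera axes: x right, y down, z forward; pixel columns grow to the right and rows downward; lengths in m; the calibration is good to about 2 mm. A picture is of the moment at which its call begins: read the wrist's pose just before it.
- robot.finish_job(): hands the job in; it is judged then, once.
Trained networks look in a picture, given as the dict that the camera call returned (one of the last four; its "shot" number tells which), for a name from the list of things; names that differ only in an ending like _2 or _b are one class to them, and where a whole thing is asked for, a point or a joint stands for the part that bears it (a point fixed in the world has none). Each returns a list of dicts, best first, with "confidence" (0 to 1); they miss things now and then, are a little off and sometimes report something else, mostly with a low value. They report only what shows in the picture. A call takes as long as a camera call.
- robot.spot_in(name, picture): "uv" ([column, row] in pixels, amid what is visible of it).
- robot.mark_of(name, picture): "uv" ([column, row] in pixels: a listed point, or the origin of a listed thing).
The state is a dict: "time_s": time; "joints": joint angles; "qvel": joint speeds; "effort": joint torques, N m; "eef_pos": TCP position; "tcp_rot": TCP orientation; "ft_force": force on the tool from outside, world axes, zero at the start; "moment": the same for the moment, N m; "grip_width": opening from 0.0 (shut) to 1.0 (fully open); "finger_force": force on a finger pad.
Only numpy, scipy, OpenCV 4.12 (cv2) and the standard library are available. Lean on these libraries where they do the work, as an engineer would, in place of code of your own. Each camera call takes 0.05 s, during which the arm holds its last target. There are 200 camera calls.

## Working session

There is one attempt and no reset: what is moved stays moved. The work goes in short steps, Python scripts to look and compute and a shell command to move; the robot and the scene stay as the last step left them, time stands still between calls to the robot, and variables do not carry over. Pictures are saved under pics/ and viewed, at most 10 in all, crops included, and the job is handed in when it is done.

```bash
mkdir -p pics
cat > h.py <<'E'
import numpy as np, cv2
from workcell import robot
from scipy.spatial.transform import Rotation as R
def T(s):
    M=np.eye(4);M[:3,:3]=R.from_quat(s["tcp_rot"]).as_matrix();M[:3,3]=s["eef_pos"];return M
def grab(n):
    s=robot.observe();f=robot.grab_frame(n)
    f2=dict(f)
    f2["M"]=T(s)@np.array(f["mount"]) if n=="wrist" else np.array(f["cam_to_world"])
    return f,f2
def foc(f): return 200/np.tan(np.radians(f["fov_y"])/2)
def ray(f2,uv):
    d=np.array([(uv[0]-f2["cx"])/foc(f2),(uv[1]-f2["cy"])/foc(f2),1]);return f2["M"][:3,3],f2["M"][:3,:3]@d
def atz(f2,uv,z):
    o,d=ray(f2,uv);return o+d*(z-o[2])/d[2]
def depth(f2,uv):
    u,v=int(round(uv[0])),int(round(uv[1]))
    p=f2["z_map"][max(v-1,0):v+2,max(u-1,0):u+2];p=p[p>0]
    if len(p)==0:return None
    o,d=ray(f2,uv);return o+d*np.median(p)
def cloud(f2):
    v,u=np.mgrid[0:400,0:640];z=f2["z_map"];F=foc(f2)
    P=np.stack([(u-f2["cx"])/F*z,(v-f2["cy"])/F*z,z],-1)
    P=P@f2["M"][:3,:3].T+f2["M"][:3,3];P[z<=0]=np.nan;return P
def save(f,n): cv2.imwrite("pics/"+n,cv2.cvtColor(f["img"],cv2.COLOR_RGB2BGR))
E
python3 - <<'E'
from h import *
np.set_printoptions(precision=4,suppress=True)
print(robot.observe())
for n in("top","scene"):
    f,g=grab(n);save(f,n+".png");print(n,g["M"],f["fov_y"])
    for t in "pane trestle jig nest pin_a stencil hole_round hole_slot jar_rust muller stippler".split():
        for r in robot.mark_of(t,f)[:2]:
            print(t,np.round(r["uv"],1),round(r["confidence"],2),depth(g,r["uv"]))
E
```

```text
{'time_s': 0.0, 'joints': array([-1.4283,  0.1815,  1.608 ,  0.    ,  1.3538, -0.2063]), 'qvel': array([ 0.0006,  0.001 , -0.0003,  0.0013, -0.0003,  0.0006]), 'effort': array([ -0.0007, -44.4867, -35.1334,  -0.0003,   0.0089,   0.    ]), 'eef_pos': array([ 0.1965, -0.5398,  0.2414]), 'tcp_rot': array([ 0.9848,  0.1735,  0.    , -0.0009]), 'ft_force': array([-0.58  , -0.3083,  0.3297]), 'moment': array([ 0.0191,  0.0347, -0.036 ]), 'finger_force': 0.0, 'grip_width': 0.9965433456748746}
top [[-0.0284 -0.9801  0.1966  0.3525]
 [-0.9994  0.0317  0.0138 -0.0308]
 [-0.0198 -0.1961 -0.9804  0.9528]
 [ 0.      0.      0.      1.    ]] 57.28850134184031
pane [305.3 200.7] 0.66 [0.5187 0.0103 0.036 ]
pane [304.9 196.2] 0.25 [0.5306 0.0111 0.0352]
trestle [204.9 123.8] 0.69 [0.7256 0.2658 0.0608]
trestle [212.9 180.2] 0.53 [0.5778 0.2453 0.0459]
jig [228.5 166.7] 0.86 [0.6177 0.2108 0.0268]
nest [234.4 164.5] 0.81 [0.6234 0.1955 0.0262]
nest [232.9 165.8] 0.47 [0.6198 0.1992 0.0268]
pin_a [249.3 147.9] 0.8 [0.6641 0.1542 0.0371]
pin_a [213.1 181.1] 0.78 [0.5755 0.2448 0.0455]
stencil [361.6 24
[... 469 characters left out ...]

 [ 0.      0.      0.      1.    ]] 50.28875476511355
pane [375.  223.2] 0.74 [ 0.4548 -0.1722  0.0026]
pane [314.9 216.6] 0.7 [0.522  0.0091 0.0347]
trestle [312.1 224.5] 0.52 [0.4884 0.0346 0.0277]
trestle [259.7 203.9] 0.47 [0.7676 0.1085 0.0001]
jig [246.7 227.4] 0.96 [0.5479 0.2219 0.0319]
jig [315.  216.9] 0.54 [0.5215 0.0089 0.0338]
nest [247.7 221.9] 0.86 [0.598  0.2037 0.0242]
pin_a [232.1 217.5] 0.96 [0.632  0.2429 0.0328]
pin_a [258.7 202.1] 0.77 [0.7605 0.114  0.0108]
stencil [370.3 232.9] 0.89 [ 0.4069 -0.1242  0.0011]
hole_round [373.4 225.3] 0.77 [ 0.4482 -0.162   0.0003]
hole_slot [367.5 240. ] 0.96 [ 0.371  -0.0917  0.0016]
jar_rust [210.3 215.8] 0.65 [0.7206 0.2927 0.0112]
```

View pics/top.png

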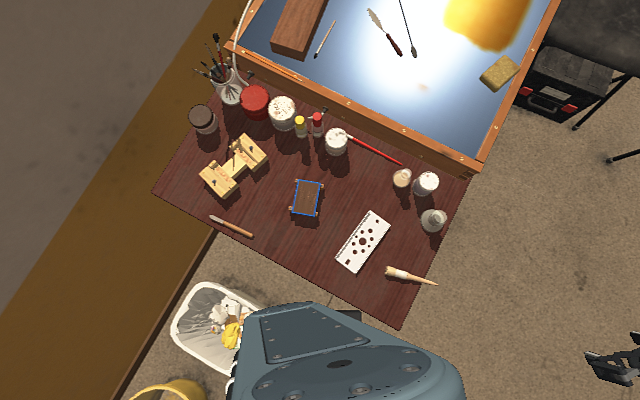

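View pics/scene.png

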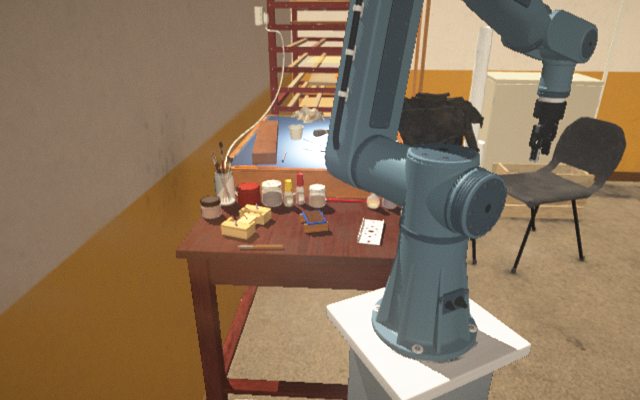

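The top view shows the pane at about (307,198), the jig at (233,165) with its jar at (203,118), and the stencil at (362,242). The scene view agrees. The networks' second "pane" hit, on the stencil, is spurious.

```bash
cat >> h.py <<'E'
from scipy.linalg import logm,expm
def pose(x,y,z,yaw):  # tool down, tool x axis at yaw (deg)
    M=np.eye(4);a=np.radians(yaw);M[:3,:3]=np.array([[np.cos(a),np.sin(a),0],[np.sin(a),-np.cos(a),0],[0,0,-1]]);M[:3,3]=x,y,z;return M
def rows(tgt,n,cur=None):
    cur=T(robot.observe()) if cur is None else cur
    A=expm(np.real(logm(np.linalg.inv(cur)@tgt))/n)
    print(n,"x",np.round(A[:3,3]*1000,1),np.round(R.from_matrix(A[:3,:3]).as_rotvec(),4))
def yaw(s): 
    m=T(s);return np.degrees(np.arctan2(m[1,0],m[0,0]))
def wrap(a,ref): return ref+(a-ref+90)%180-90
def blue(f2):
    h=cv2.cvtColor(f2["img"],cv2.COLOR_RGB2HSV);return cv2.inRange(h,(100,110,40),(130,255,255))
E
python3 - <<'E'
from h import *
np.set_printoptions(precision=4,suppress=True)
f,g=grab("top");m=blue(g);m[:170]=0;m[230:]=0;m[:,:280]=0;m[:,335:]=0
v,u=np.nonzero(m);P=np.array([atz(g,(a,b),.033)[:2] for a,b in zip(u,v)],np.float32)
r=cv2.minAreaRect(P*1000);print(len(P),r)
b=cv2.boxPoints(r);e=[b[1]-b[0],b[2]-b[1]];e=max(e,key=np.linalg.norm);print(np.degrees(np.arctan2(e[1],e[0])))
w=robot.grab_frame("wrist");print(np.array(w["mount"]),w["fov_y"]);print(yaw(robot.observe()))
E
```

```text
171 ((528.1874389648438, 9.05282211303711), (61.390960693359375, 90.41764068603516), 78.18579864501953)
-11.8141985
[[-0.0003 -0.9565 -0.2918  0.0746]
 [ 1.     -0.0001 -0.0006  0.0009]
 [ 0.0006 -0.2918  0.9565 -0.1302]
 [ 0.      0.      0.      1.    ]] 70.19697917953525
19.984133195788644
```

```bash
python3 -c "
from h import *
rows(pose(.528,.009,.2,-11.8),12)"
```

```text
12 x [ 32.2 -43.5   3.5] [ 0.     -0.      0.0462]
```

```bash
python3 -m handwheel '[[[32.2,-43.5,3.5,0,0,0.0462,1],[32.2,-43.5,3.5,0,0,0.0462,1],[32.2,-43.5,3.5,0,0,0.0462,1],[32.2,-43.5,3.5,0,0,0.0462,1],[32.2,-43.5,3.5,0,0,0.0462,1],[32.2,-43.5,3.5,0,0,0.0462,1],[32.2,-43.5,3.5,0,0,0.0462,1],[32.2,-43.5,3.5,0,0,0.0462,1],[32.2,-43.5,3.5,0,0,0.0462,1],[32.2,-43.5,3.5,0,0,0.0462,1],[32.2,-43.5,3.5,0,0,0.0462,1],[32.2,-43.5,3.5,0,0,0.0462,1]]]'
cat >> h.py <<'E'
def panefit(g,z):
    m=blue(g)
    n,l,st,_=cv2.connectedComponentsWithStats(cv2.dilate(m,np.ones((3,3))))
    k=1+np.argmax(st[1:,4]);m[l!=k]=0
    P=np.array([atz(g,(a,b),z)[:2] for b,a in np.argwhere(m)],np.float32)*1000
    r=cv2.minAreaRect(P);b=cv2.boxPoints(r);e=max([b[1]-b[0],b[2]-b[1]],key=np.linalg.norm)
    zz=cloud(g)[...,2][m>0]
    return np.array(r[0])/1000,np.array(r[1]),wrap(np.degrees(np.arctan2(e[1],e[0])),-11.8),np.nanmedian(zz)
E
python3 - <<'E'
from h import *
np.set_printoptions(precision=4,suppress=True)
s=robot.observe();print(s["eef_pos"],yaw(s),s["time_s"])
f,g=grab("wrist");save(f,"w1.png");print(panefit(g,.034),panefit(g,.031))
for t in ("pane","coat","trestle"):
    for r in robot.mark_of(t,f)[:2]: print(t,np.round(r["uv"],1),round(r["confidence"],2),atz(g,r["uv"],.034),depth(g,r["uv"]))
E
```

```text
time_s: 2.8
eef_pos: [0.5287, 0.0104, 0.2004]
tcp_rot: [0.995, -0.103, 0.0, 0.0]
ft_force: [0.0, -1.2, 0.1]
grip_width: 1.002
finger_force: 0.0
[0.5287 0.0104 0.2004] -11.835397511792857 2.8
(array([0.5274, 0.0083]), array([59.7884, 88.5217]), np.float32(-11.809769), np.float64(0.032549670579422096)) (array([0.5267, 0.0085]), array([60.393 , 89.4167]), np.float32(-11.809776), np.float64(0.032549670579422096))
pane [321.7 187.7] 0.88 [0.5285 0.008  0.034 ] [0.5283 0.0081 0.0332]
coat [318.6 188.5] 0.84 [0.5283 0.0115 0.034 ] [0.5281 0.0115 0.0332]
trestle [319.2 183.6] 0.75 [0.5335 0.0097 0.034 ] [0.5332 0.0098 0.0329]
```

View pics/w1.png

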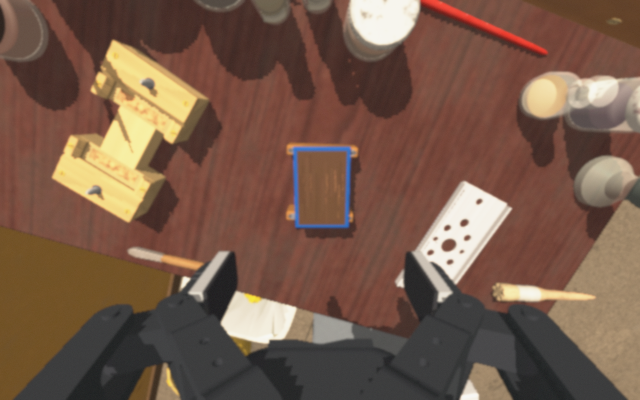

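The wrist view shows the pane at (323,186), centred on the trestle. The jig pins are at about (148,84) and (96,190), and the stencil is at (455,235). I'll go down halfway for a second look.

```bash
python3 -c "
from h import *
f,g=grab('wrist')
for t in ('pin_a','nest','jig','hole_round','hole_slot','stencil'):
    for r in robot.mark_of(t,f)[:2]: print(t,np.round(r['uv'],1),round(r['confidence'],2),[np.round(atz(g,r['uv'],z),4) for z in ((.049,) if t=='pin_a' else (.026,) if t=='nest' else (0.,))],depth(g,r['uv']))
rows(pose(.5277,.0085,.09,-11.8),4)"
python3 -m handwheel '[[[-0.2,0.5,27.5,0,0,0,1],[-0.2,0.5,27.5,0,0,0,1],[-0.2,0.5,27.5,0,0,0,1],[-0.2,0.5,27.5,0,0,0,1],[0,0,0,0,0,0,1]]]'
python3 - <<'E'
from h import *
np.set_printoptions(precision=4,suppress=True)
s=robot.observe();print(s["eef_pos"],yaw(s),s["time_s"])
f,g=grab("wrist");save(f,"w2.png");print(panefit(g,.034),panefit(g,.031))
for t in ("pane","coat","trestle"):
    for r in robot.mark_of(t,f)[:2]: print(t,np.round(r["uv"],1),round(r["confidence"],2),atz(g,r["uv"],.034),depth(g,r["uv"]))
E
```

```text
pin_a [ 87.  193.4] 0.65 [array([0.5736, 0.243 , 0.049 ])] [0.57220187 0.25580942 0.03457043]
pin_a [135.5  81.6] 0.56 [array([0.6633, 0.1533, 0.049 ])] [0.66674103 0.16205708 0.03348423]
nest [126.7 134.7] 0.78 [array([0.622 , 0.1952, 0.026 ])] [0.6220862  0.19569157 0.02522473]
jig [137.6 136.3] 0.95 [array([0.6197, 0.201 , 0.    ])] [0.61827146 0.18542779 0.02481434]
hole_round [477.8 203.5] 0.76 [array([ 0.461, -0.173,  0.   ])] [ 4.61023444e-01 -1.73066992e-01 -5.77020250e-05]
stencil [444.2 241.2] 0.61 [array([ 0.419 , -0.1292,  0.    ])] [ 0.41829859 -0.12967937 -0.00125205]
stencil [542.  289.4] 0.26 [array([ 0.3216, -0.2521,  0.    ])] [ 0.32918059 -0.24544575  0.00889936]
4 x [ 0.1 -0.2 27.7] [ 0.     -0.0001 -0.0003]
time_s: 3.98
eef_pos: [0.5245, 0.0069, 0.0885]
tcp_rot: [0.995, -0.103, -0.002, -0.0]
ft_force: [-0.7, -0.6, 0.0]
grip_width: 0.997
finger_force: 0.0
[0.5245 0.0069 0.0885] -11.827869349435083 3.975
(array([0.5277, 0.0083]), array([59.3913, 88.9679]), np.float32(-11.833214), np.float64(0.03256665592313124)) (array([0.5266, 0.0086]), array([60.3574, 90.4152]), np.float32(-11.833214), np.float64(0.03256665592313124))
pane [315.2 221.5] 0.75 [0.5289 0.0088 0.034 ] [0.5286 0.0089 0.033 ]
coat [313.7 219.8] 0.67 [0.5304 0.0095 0.034 ] [0.5302 0.0096 0.0333]
```

View pics/w2.png

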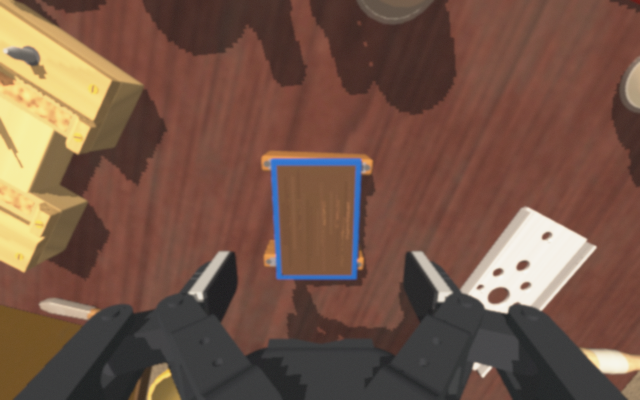

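This closer look puts the pane at (316,218), between the fingers and coat up, with its middle edges clear of the battens. Next I'll descend to the grasp height.

```bash
python3 -c "
from h import *
s=robot.observe();print(s['eef_pos'])
rows(pose(.5277,.0085,.0235,-11.8),4)"
```

```text
[0.52750683 0.0066142  0.09187594]
4 x [-0.1 -0.5 17.1] [-0.     -0.0007  0.    ]
```

```bash
cat >> h.py <<'E'
def dead(rs,M):
    for r in rs:
        A=np.eye(4);A[:3,:3]=R.from_rotvec(r[3:6]).as_matrix();A[:3,3]=np.array(r[:3])/1000;M=M@A
    return M
E
python3 -c "
from h import *
np.set_printoptions(precision=4,suppress=True)
M=dead([[32.2,-43.5,3.5,0,0,.0462]]*12,pose(.197,-.54,.242,19.98));print(M[:3,3])
M=dead([[-.2,.5,27.5,0,0,0]]*4,M);print(M[:3,3],np.degrees(np.arctan2(M[1,0],M[0,0])))
for i in range(5):
    robot.grab_frame('wrist');s=robot.observe();print(s['eef_pos'],yaw(s))
rows(pose(.5277,.0085,.0235,-11.8),4,M)"
```

```text
[0.5281 0.0091 0.2   ]
[0.5269 0.0073 0.09  ] -11.784780162052838
[0.5275 0.0067 0.0918] -11.789623362047458
[0.5274 0.0067 0.0917] -11.782767742004111
[0.5272 0.0068 0.0915] -11.780260392466108
[0.527  0.0069 0.0913] -11.776902466134757
[0.5269 0.0069 0.0911] -11.77803882146757
4 x [ 0.1 -0.3 16.6] [0.     0.     0.0001]
```

```bash
python3 -m handwheel '[[[0.2,-0.3,20,0,0,0,1],[0.2,-0.3,20,0,0,0,1],[0,-0.3,15,0,0,0,1],[0,-0.3,8,0,0,0,1],[0,0,3.5,0,0,0,1],[0,0,0,0,0,0,1],[0,0,0,0,0,0,0.5],[0,0,0,0,0,0,0.3],[0,0,0,0,0,0,0.2],[0,0,0,0,0,0,0.1],[0,0,0,0,0,0,0.1],[0,0,0,0,0,0,0]]]'; python3 -c "
from h import *
print(robot.observe())"
```

```text
time_s: 5.92
eef_pos: [0.5277, 0.008, 0.0249]
tcp_rot: [0.995, -0.103, 0.001, 0.0]
ft_force: [-2.3, 0.4, 5.3]
grip_width: 0.682
finger_force: 63.9
{'time_s': 5.925, 'joints': array([-2.09983395e-01,  3.84203736e-01,  1.85766261e+00,  1.17662512e-04,
        8.98470193e-01,  1.56633049e+00]), 'qvel': array([ 0.00097246,  0.00225808,  0.00058381, -0.00048503, -0.0002121 ,
        0.00020346]), 'effort': array([-2.93104565e-01, -4.23606026e+01, -2.46430546e+01, -7.36377924e-02,
       -5.54619189e-01, -4.75093650e-03]), 'eef_pos': array([0.52766292, 0.00801644, 0.02486571]), 'tcp_rot': array([ 9.94721007e-01, -1.02614428e-01,  6.29376449e-04,  2.14273574e-05]), 'ft_force': array([-2.2692086 ,  0.36316988,  5.26167846]), 'moment': array([ 0.12816444,  0.28437831, -0.05129494]), 'finger_force': 63.875534534454346, 'grip_width': 0.6815841153295823}
```

```bash
python3 -m handwheel '[[[0,0,-2,0,0,0,0],[0,0,-6,0,0,0,0],[0,0,-14,0,0,0,0],[0,0,-25,0,0,0,0],[0,0,-30,0,0,0,0],[0,0,-20,0,0,0,0]]]'
python3 -c "
from h import *
M=dead([[32.2,-43.5,3.5,0,0,.0462]]*12,pose(.197,-.54,.242,19.98))
M=dead([[-.2,.5,27.5,0,0,0]]*4,M)
M=dead([[.4,-1.2,66.5-97,0,0,0]],M);np.save('M.npy',M);print(M[:3,3],robot.observe()['eef_pos'])
rows(pose(.55,.27,.26,-45.6),8,M)"
```

```text
time_s: 6.68
eef_pos: [0.5278, 0.0079, 0.1233]
tcp_rot: [0.995, -0.103, 0.001, 0.0]
ft_force: [-0.2, 0.3, 0.1]
grip_width: 0.681
finger_force: 64.4
[0.52755158 0.00842261 0.1205    ] [0.52780931 0.00791966 0.12325478]
8 x [-12.3 -30.9 -17.4] [0.     0.     0.0738]
```

```bash
python3 -m handwheel '[[[-6,-15,-8,0,0,0.037,0],[-12,-30,-17,0,0,0.074,0],[-12,-31,-17,0,0,0.074,0],[-12,-31,-17,0,0,0.074,0],[-12,-31,-17,0,0,0.074,0],[-12,-31,-17,0,0,0.074,0],[-12,-31,-17,0,0,0.074,0],[-12,-31,-17,0,0,0.074,0],[-6,-15,-8,0,0,0.037,0],[0,0,0,0,0,0,0],[0,0,0,0,0,0,0]]]'
python3 - <<'E'
from h import *
np.set_printoptions(precision=4,suppress=True)
M=np.load('M.npy');r=[-12,-31,-17,0,0,.074,0]
M=dead([[-6,-15,-8,0,0,.037],[-12,-30,-17,0,0,.074]]+[r]*6+[[-6,-15,-8,0,0,.037]],M);np.save('M.npy',M)
print(M[:3,3],np.degrees(np.arctan2(M[1,0],M[0,0])))
f,g=grab("wrist");save(f,"w3.png");s=robot.observe();print(s["eef_pos"],yaw(s),s["time_s"])
for t in ("pin_a","nest","jig","pane"):
    for q in robot.mark_of(t,f)[:3]:
        z=dict(pin_a=.049,nest=.026,jig=0.,pane=.25)[t]
        print(t,np.round(q["uv"],1),round(q["confidence"],2),atz(g,q["uv"],z),depth(g,q["uv"]))
E
```

```text
time_s: 8.05
eef_pos: [0.5513, 0.2665, 0.2555]
tcp_rot: [0.922, -0.388, -0.0, 0.0]
ft_force: [0.1, -0.7, -0.7]
grip_width: 0.677
finger_force: 64.5
[0.5524 0.2675 0.2555] -45.70388163379758
[0.5513 0.2663 0.2553] -45.69667190995755 8.1
pin_a [319.4 154.1] 0.83 [0.5732 0.2446 0.049 ] [0.5719 0.2459 0.0349]
pin_a [321.4  32.5] 0.77 [0.6601 0.1524 0.049 ] [0.6611 0.1514 0.0432]
pin_a [318.2  96. ] 0.74 [0.619  0.1995 0.049 ] [0.6201 0.1986 0.0244]
nest [318.5  97.2] 0.62 [0.6188 0.1993 0.026 ] [0.6189 0.1993 0.0245]
jig [317.7  97.2] 0.98 [0.6206 0.1991 0.    ] [0.6196 0.2    0.0245]
pane [193.   69.5] 0.54 [0.6567 0.2377 0.25  ] [0.7313 0.2733 0.058 ]
```

View pics/w3.png

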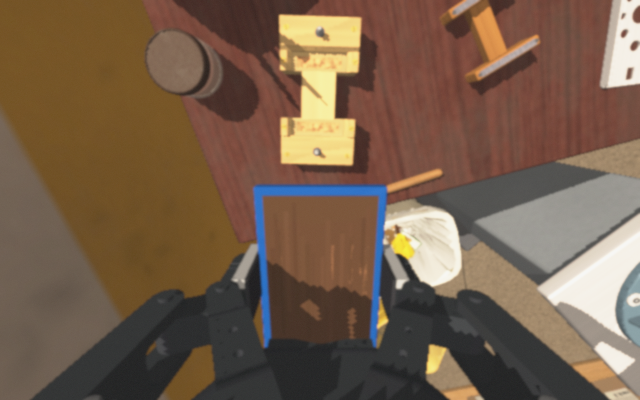

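The view shows the pane held level at (320,265). The pins are at (318,153) and (320,32), and the jig is straight ahead. Now I'll fit the block tops and the held pane for exact poses.

```bash
cat > jig.py <<'E'
from h import *
np.set_printoptions(precision=4,suppress=True)
def rect(P):
    r=cv2.minAreaRect(np.array(P,np.float32)*1000);b=cv2.boxPoints(r);e=max([b[1]-b[0],b[2]-b[1]],key=np.linalg.norm)
    return np.array(r[0])/1000,np.round(r[1],1),wrap(np.degrees(np.arctan2(e[1],e[0])),-45)
def jigfit(g,c=(.619,.199)):
    C=cloud(g);h=cv2.cvtColor(g["img"],cv2.COLOR_RGB2HSV)
    m=(np.abs(C[...,2]-.0345)<.004)&(np.hypot(C[...,0]-c[0],C[...,1]-c[1])<.1)
    m=cv2.morphologyEx(m.astype(np.uint8),cv2.MORPH_OPEN,np.ones((3,3)))
    P=[atz(g,(u,v),.035)[:2] for v,u in np.argwhere(m)]
    return (len(P),)+rect(P)+(np.nanmedian(C[...,2][m>0]),)
E
python3 - <<'E'
from jig import *
f,g=grab("wrist");M=np.load("M.npy");s=robot.observe();print(s["eef_pos"],yaw(s))
print("jig w",jigfit(g))
z=s["eef_pos"][2]+.008
m=blue(g);m[:175]=0
P=np.array([atz(g,(u,v),z+.003)[:2] for v,u in np.argwhere(m)])
c,sz,y=rect(P);print("pane",c,sz,y)
C=cloud(g);print("pane z", [np.nanmedian(C[a:b,262:380][...,2]) for a,b in((186,192),(200,210),(320,335))])
k=(np.linalg.inv(T(s))@np.r_[c,z,1])[:3];print("pane in tool",k)
f,g=grab("top")
print("jig top",jigfit(g))
E
```

```text
[0.5518 0.2666 0.2556] -45.731828284404216
jig w (5041, array([0.6203, 0.1978]), array([ 87.6, 159.3]), np.float32(-47.194016), np.float64(0.033457573796538465))
pane [0.554  0.2641] [58.1 86.3] -45.79016
pane z [np.float64(0.2629555853541723), np.float64(0.26364314647454107), np.float64(0.2636885246103154)]
pane in tool [ 0.0033  0.0001 -0.008 ]
jig top (745, array([0.6204, 0.197 ]), array([ 91.7, 158.8]), np.float32(-47.380043), np.float64(0.03589504542077704))
```

```bash
python3 -c "
from h import *
rows(pose(.6197,.1984,.12,-47),6,np.load('M.npy'))"
```

```text
6 x [16.1 -0.1 22.6] [0.     0.     0.0038]
```

```bash
python3 -m handwheel '[[[16.1,-0.1,22.6,0,0,0.0038,0],[16.1,-0.1,22.6,0,0,0.0038,0],[16.1,-0.1,22.6,0,0,0.0038,0],[16.1,-0.1,22.6,0,0,0.0038,0],[16.1,-0.1,22.6,0,0,0.0038,0],[16.1,-0.1,22.6,0,0,0.0038,0],[0,0,20,0,0,0,0],[0,0,20,0,0,0,0],[0,0,15,0,0,0,0],[0,0,5,0,0,0,0],[0,0,0,0,0,0,0],[0,0,0,0,0,0,0]]]'
python3 - <<'E'
from jig import *
M=np.load('M.npy');M=dead([[16.1,-.1,22.6,0,0,.0038]]*6+[[0,0,60,0,0,0]],M);np.save('M.npy',M)
print(M[:3,3],np.degrees(np.arctan2(M[1,0],M[0,0])))
f,g=grab("wrist");cv2.imwrite("pics/w4.png",cv2.cvtColor(f["img"],cv2.COLOR_RGB2BGR));s=robot.observe();print(s["eef_pos"],yaw(s),s["time_s"],s["ft_force"])
for q in robot.mark_of("pin_a",f)[:3]: print(np.round(q["uv"],1),round(q["confidence"],2),np.linalg.inv(T(s))@np.r_[atz(g,q["uv"],.049),1])
C=cloud(g);Q=(C-s["eef_pos"])@T(s)[:3,:3]
print("pane top",np.nanmedian(C[...,2][blue(g)>0]))
E
```

```text
time_s: 9.9
eef_pos: [0.6198, 0.198, 0.0612]
tcp_rot: [0.917, -0.399, 0.001, -0.0]
ft_force: [0.5, -0.1, -0.8]
grip_width: 0.682
finger_force: 64.5
[0.6196 0.1981 0.0599] -47.01022540669586
[0.6198 0.198  0.0613] -46.996640996930886 9.95 [-0.405  -0.0992 -1.3457]
[319.5 137.6] 0.9 [ 0.0646 -0.0001  0.0123  1.    ]
pane top 0.0688843068138922
```

View pics/w4.png

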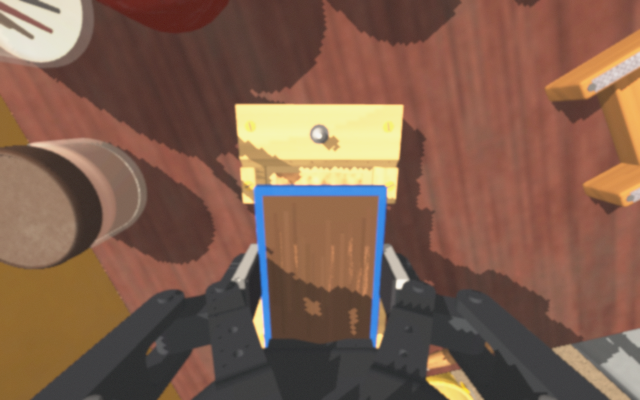

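The pin is at (319,134), 64.6 mm ahead of the TCP and centred. The block edge is square to the pane, so I'm lowering it gently.

```bash
python3 -m handwheel '[[[0,0,8,0,0,0,0],[0,0,8,0,0,0,0],[0,0,5,0,0,0,0],[0,0,4,0,0,0,0],[0,0,3,0,0,0,0],[0,0,3,0,0,0,0],[0,0,2,0,0,0,0],[0,0,2,0,0,0,0],[0,0,0,0,0,0,0]]]'
```

```text
time_s: 11.12
eef_pos: [0.6193, 0.1978, 0.0252]
tcp_rot: [0.917, -0.399, 0.0, -0.0]
ft_force: [1.2, 0.4, -1.4]
grip_width: 0.684
finger_force: 64.4
```

```bash
python3 -m handwheel '[[[0,0,1,0,0,0,0],[0,0,1,0,0,0,0],[0,0,0.7,0,0,0,0],[0,0,0,0,0,0,0]]]'; python3 -m handwheel '[[[0,0,0.5,0,0,0,0],[0,0,0,0,0,0,0]]]'
```

```text
time_s: 11.62
eef_pos: [0.6193, 0.1978, 0.0229]
tcp_rot: [0.917, -0.399, 0.0, -0.0]
ft_force: [-0.5, 1.2, 3.6]
grip_width: 0.686
finger_force: 64.9
time_s: 11.88
eef_pos: [0.6193, 0.1979, 0.0229]
tcp_rot: [0.917, -0.399, 0.0, -0.0]
ft_force: [-3.1, 1.0, 7.4]
grip_width: 0.68
finger_force: 65.2
```

Contact came at TCP 22.9 mm, against 24.9 mm when gripped on the trestle. That 2 mm matches the difference in floor height, so the pane is seated. Releasing it and rising.

```bash
python3 -m handwheel '[[[0,0,-0.5,0,0,0,0],[0,0,0,0,0,0,0.45],[0,0,0,0,0,0,0.6],[0,0,0,0,0,0,1],[0,0,0,0,0,0,1],[0,0,0,0,0,0,1],[0,0,-8,0,0,0,1],[0,0,-20,0,0,0,1],[0,0,-35,0,0,0,1],[0,0,-40,0,0,0,1],[0,0,-40,0,0,0,1],[0,0,-20,0,0,0,1]]]'
python3 - <<'E'
from jig import *
M=np.load('M.npy');M=dead([[0,0,35+2.7+.5-.5-163,0,0,0]],M);np.save('M.npy',M)
print(M[:3,3])
robot.grab_frame("wrist");f,g=grab("wrist");cv2.imwrite("pics/w5.png",cv2.cvtColor(f["img"],cv2.COLOR_RGB2BGR));s=robot.observe();print(s["eef_pos"],yaw(s),s["time_s"],s["ft_force"])
for t in("pin_a","nest"):
  for q in robot.mark_of(t,f)[:3]: print(np.round(q["uv"],1),round(q["confidence"],2),atz(g,q["uv"],.049 if t=="pin_a" else .026))
print("jig",jigfit(g))
m=blue(g);C=cloud(g);print("pane",rect([atz(g,(u,v),.032)[:2] for v,u in np.argwhere(m) if np.hypot(*(C[v,u,:2]-[.62,.198]))<.06]))
b=(m>0);v,u=np.nonzero(b)
Q=(C[b]-[.62,.198,0]);x=Q[:,:2]@[np.cos(np.radians(-47)),np.sin(np.radians(-47))]
for lo,hi in((-.06,-.02),(-.02,.02),(.02,.06)): print(lo,np.nanmedian(Q[(x>lo)&(x<hi),2]))
rows(pose(.412,-.132,.22,-38.5),12,M)
E
```

```text
time_s: 13.38
eef_pos: [0.6206, 0.1981, 0.19]
tcp_rot: [0.917, -0.399, 0.002, -0.002]
ft_force: [0.0, 0.0, 0.5]
grip_width: 0.999
finger_force: 0.0
[0.6196 0.1981 0.1852]
[0.6208 0.1981 0.1893] -46.99914282510401 13.475 [-0.6972  0.2737  0.1982]
[322.3 129.9] 0.93 [0.663  0.1516 0.049 ]
[321.7 255.4] 0.69 [0.575  0.2465 0.049 ]
jig (7595, array([0.6209, 0.1973]), array([ 87.6, 158.6]), np.float32(-47.167915), np.float64(0.03323972103942868))
pane (array([0.6197, 0.1972]), array([60.3, 86.8]), np.float32(-46.972153))
-0.06 0.030550463541061362
-0.02 0.03056584806068252
0.02 0.030619865088595127
12 x [ 6.2 31.9 -2.9] [ 0.      0.     -0.0124]
```

View pics/w5.png

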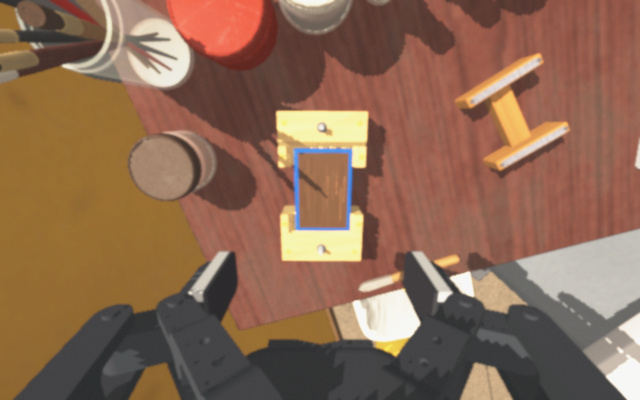

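The pane lies level in the nest at (323,188), between the pins at (322,128) and (321,249). On to the stencil.

```bash
python3 -m handwheel '[[[6,32,-3,0,0,-0.0124,1],[6,32,-3,0,0,-0.0124,1],[6,32,-3,0,0,-0.0124,1],[6,32,-3,0,0,-0.0124,1],[6,32,-3,0,0,-0.0124,1],[6,32,-3,0,0,-0.0124,1],[6,32,-3,0,0,-0.0124,1],[6,32,-3,0,0,-0.0124,1],[6,32,-3,0,0,-0.0124,1],[6,32,-3,0,0,-0.0124,1],[6,32,-3,0,0,-0.0124,1],[6,32,-3,0,0,-0.0124,1]]]'
cat >> jig.py <<'E'
def stfit(g,c=(.412,-.132)):
    C=cloud(g);h=cv2.cvtColor(g["img"],cv2.COLOR_RGB2HSV)
    m=((h[...,1]<60)&(h[...,2]>140)&(np.hypot(C[...,0]-c[0],C[...,1]-c[1])<.1)).astype(np.uint8)
    m=cv2.morphologyEx(m,cv2.MORPH_OPEN,np.ones((3,3)))
    n,l,st,_=cv2.connectedComponentsWithStats(m);m=l==1+np.argmax(st[1:,4])
    P=C[m];r1=rect(P[:,:2]);a=np.radians(r1[2])
    y=(P[:,:2]-r1[0])@[-np.sin(a),np.cos(a)]
    return m,r1,np.nanmedian(P[np.abs(y)<.02,2]),np.nanpercentile(P[:,2],[50,90,97])
E
python3 - <<'E'
from jig import *
M=np.load('M.npy');M=dead([[6,32,-3,0,0,-.0124]]*12,M);np.save('M.npy',M)
print(M[:3,3],np.degrees(np.arctan2(M[1,0],M[0,0])))
robot.grab_frame("wrist");robot.grab_frame("wrist")
f,g=grab("wrist");save(f,"w6.png");s=robot.observe();print(s["eef_pos"],yaw(s),s["time_s"])
for t,z in(("hole_round",0),("hole_slot",0),("stencil",0)):
  for q in robot.mark_of(t,f)[:2]: print(t,np.round(q["uv"],1),round(q["confidence"],2),atz(g,q["uv"],z))
print(stfit(g)[1:])
E
```

```text
time_s: 15.08
eef_pos: [0.4079, -0.1317, 0.2195]
tcp_rot: [0.944, -0.329, -0.002, -0.001]
ft_force: [-0.3, -0.5, -0.2]
grip_width: 0.997
finger_force: 0.0
[ 0.41   -0.1312  0.2212] -38.48461341514921
[ 0.4084 -0.1319  0.2199] -38.651223720463356 15.225
hole_round [315.5 121. ] 0.87 [ 0.4636 -0.1714  0.    ]
stencil [315.3 172.4] 0.74 [ 0.4158 -0.1324  0.    ]
((array([ 0.4134, -0.132 ]), array([ 71. , 159.1]), np.float32(-38.580612)), np.float64(0.0015383508024625347), array([0.0016, 0.0031, 0.0105]))
```

View pics/w6.png

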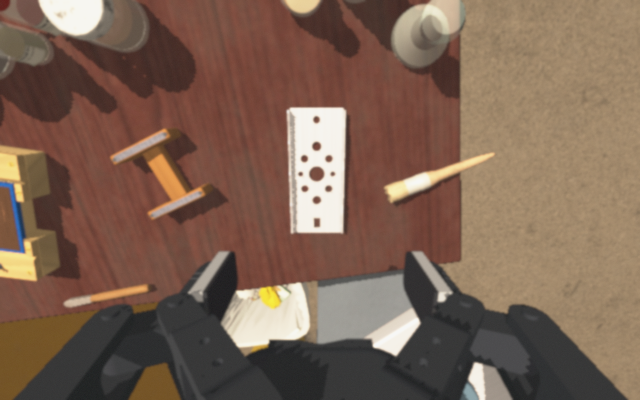

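The stencil is at (316,172), with the round hole at (316,119) on the far side and the slot at (316,222) on the near side. Its big centre opening is at (316,174), and the brush at (420,183) is clear of the fingers. Descending halfway, then measuring the holes.

```bash
python3 -m handwheel '[[[3,1,30,0,0,0,1],[2,0,35,0,0,0,1],[0,0,35,0,0,0,1],[0,0,20,0,0,0,1],[0,0,0,0,0,0,1],[0,0,0,0,0,0,1]]]'
cat >> jig.py <<'E'
def holes(g,z=.003,c=(.412,-.132)):
    m,*_=stfit(g,c);m=m.astype(np.uint8)
    H=cv2.convexHull(np.argwhere(m)[:,::-1].astype(np.int32));k=cv2.fillConvexPoly(np.zeros_like(m),H,1);k=cv2.erode(k,np.ones((5,5)))
    d=((cv2.cvtColor(g["img"],cv2.COLOR_RGB2GRAY)<130)&(k>0)).astype(np.uint8)
    n,l,st,ce=cv2.connectedComponentsWithStats(d)
    return [(np.round(ce[i],1),st[i,4],atz(g,ce[i],z)[:2]) for i in range(1,n) if st[i,4]>12]
E
python3 - <<'E'
from jig import *
M=np.load('M.npy');M=dead([[5,1,120,0,0,0]],M);np.save('M.npy',M);print(M[:3,3])
f,g=grab("wrist");save(f,"w7.png");s=robot.observe();print(s["eef_pos"],yaw(s),s["time_s"])
print(stfit(g)[1:])
for h in holes(g):print(h,(np.linalg.inv(M)@np.r_[h[2],.003,1])[:2]*1000)
E
```

```text
time_s: 16.12
eef_pos: [0.4134, -0.1352, 0.1021]
tcp_rot: [0.944, -0.329, 0.0, 0.0]
ft_force: [0.1, -0.3, -0.2]
grip_width: 1.0
finger_force: 0.0
[ 0.4133 -0.1351  0.1012]
[ 0.4136 -0.1355  0.1024] -38.43598868356743 16.175
((array([ 0.4129, -0.1315]), array([ 71.1, 160. ]), np.float32(-38.78978)), np.float64(0.001569329973893696), array([0.0017, 0.003 , 0.0105]))
(array([317. , 129.9]), np.int32(70), array([ 0.4648, -0.1733])) [64.103  -2.1635]
(array([317. , 168.5]), np.int32(125), array([ 0.441 , -0.1542])) [33.603  -2.2555]
(array([299. , 186.4]), np.int32(73), array([ 0.4386, -0.1332])) [ 18.6163 -17.2038]
(array([334.8, 186.4]), np.int32(72), array([ 0.4202, -0.1565])) [18.7049 12.4983]
(array([317., 208.]), np.int32(329), array([ 0.4147, -0.1331])) [-0.1547 -2.3575]
(array([293.5, 208. ]), np.int32(26), array([ 0.427 , -0.1175])) [ -0.2    -22.2494]
(array([340.4, 208. ]), np.int32(25), array([ 0.4023, -0.1487])) [-0.1334 17.5307]
(array([299.8, 228.6]), np.int32(58), array([ 0.4092, -0.1097])) [-18.9762 -17.2871]
(array([333.9, 228.7]), np.int32(60), array([ 0.3907, -0.1328])) [-19.0909  12.2863]
(array([316.8, 244.2]), np.int32(82), array([ 0.3884, -0.112 ])) [-33.8347  -2.5793]
(array([316.6, 274.6]), np.int32(79), array([ 0.3648, -0.0928])) [-64.2389  -2.8503]
```

```bash
python3 -m handwheel '[[[0,-1.5,25,0,0,0.005,1],[0,-1,25,0,0,0,1],[0,0,18,0,0,0,1],[0,0,9,0,0,0,1],[0,0,5,0,0,0,1],[0,0,2.5,0,0,0,1],[0,0,0,0,0,0,1],[0,0,0,0,0,0,1]]]'
```

```text
time_s: 17.18
eef_pos: [0.4147, -0.1337, 0.0174]
tcp_rot: [0.943, -0.332, 0.0, 0.0]
ft_force: [-0.4, -0.6, -0.2]
grip_width: 1.007
finger_force: 0.0
```

```bash
python3 -m handwheel '[[[0,0,0,0,0,0,0.8],[0,0,0,0,0,0,0.6],[0,0,0,0,0,0,0.5],[0,0,0,0,0,0,0.3],[0,0,0,0,0,0,0.3],[0,0,0,0,0,0,0.3]]]'
```

```text
time_s: 17.92
eef_pos: [0.4161, -0.1343, 0.0187]
tcp_rot: [0.943, -0.332, 0.002, 0.0]
ft_force: [-1.4, 2.2, 16.5]
grip_width: 0.652
finger_force: 8.4
```

The jaws closed past 66 mm, so the fingertips rode onto the flange tops: wide open, they stand farther back than I assumed. I'll back off, reopen and check the stencil.

```bash
python3 -m handwheel '[[[0,0,-6,0,0,0,0.3],[0,0,-20,0,0,0,1],[0,0,-30,0,0,0,1],[0,0,-30,0,0,0,1],[0,0,0,0,0,0,1],[0,0,0,0,0,0,1]]]'
python3 - <<'E'
from jig import *
M=np.load('M.npy');M=dead([[0,-1.5,25,0,0,.005],[0,-1,59.5-86,0,0,0]],M);np.save('M.npy',M);print(M[:3,3])
f,g=grab("wrist");save(f,"w8.png");s=robot.observe();print(s["eef_pos"],yaw(s),s["time_s"])
print(stfit(g)[1:])
for h in holes(g):print(h,(np.linalg.inv(M)@np.r_[h[2],.003,1])[:2]*1000)
E
```

```text
time_s: 18.68
eef_pos: [0.4139, -0.1332, 0.1024]
tcp_rot: [0.943, -0.332, -0.0, -0.0]
ft_force: [0.5, 0.0, -0.0]
grip_width: 0.999
finger_force: 0.0
[ 0.4149 -0.1331  0.1027]
[ 0.4136 -0.133   0.102 ] -38.770168225289595 18.725
((array([ 0.4124, -0.1312]), array([ 71. , 160.9]), np.float32(-38.695297)), np.float64(0.0016017310692561237), array([0.0017, 0.0031, 0.0105]))
(array([318.9, 128.6]), np.int32(73), array([ 0.4649, -0.1733])) [64.1623  0.0059]
(array([318.8, 167.4]), np.int32(121), array([ 0.441, -0.154])) [33.5145 -0.0809]
(array([301. , 185.2]), np.int32(70), array([ 0.4387, -0.1332])) [ 18.6729 -14.8803]
(array([336.9, 185.1]), np.int32(71), array([ 0.4201, -0.1564])) [18.7159 14.8955]
(array([318.9, 206.6]), np.int32(331), array([ 0.4149, -0.133 ])) [-0.0611 -0.059 ]
(array([295.6, 206.9]), np.int32(25), array([ 0.4271, -0.1174])) [ -0.3032 -19.8607]
(array([342.3, 206.9]), np.int32(24), array([ 0.4022, -0.1484])) [-0.2723 19.8303]
(array([302. , 227.4]), np.int32(59), array([ 0.4093, -0.1097])) [-19.0359 -14.7769]
(array([336.1, 227.4]), np.int32(58), array([ 0.3908, -0.1328])) [-18.9697  14.8788]
(array([319.1, 243.1]), np.int32(85), array([ 0.3884, -0.1119])) [-33.8878   0.0704]
(array([319.3, 273.5]), np.int32(77), array([ 0.3646, -0.093 ])) [-64.3419   0.2095]
```

View pics/w8.png

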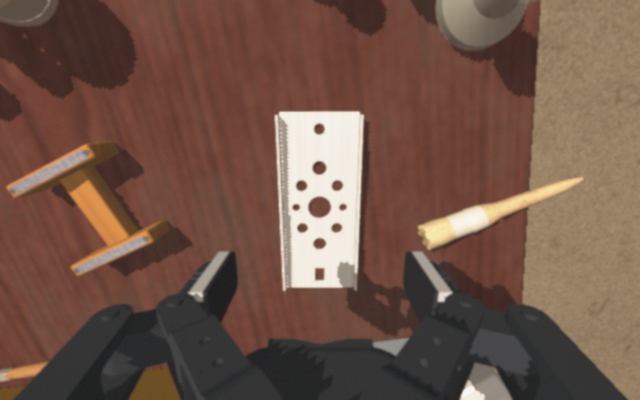

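The stencil is unmoved and exactly centred under the jaws, with its centre opening at (319,207). I'll go down again, 10 mm deeper.

```bash
python3 -m handwheel '[[[0,0,30,0,0,0,1],[0,0,30,0,0,0,1],[0,0,18,0,0,0,1],[0,0,9,0,0,0,1],[0,0,5,0,0,0,1],[0,0,3,0,0,0,1],[0,0,0,0,0,0,1],[0,0,1,0,0,0,1],[0,0,0,0,0,0,1]]]'; python3 -m handwheel '[[[0,0,0,0,0,0,0.75],[0,0,0,0,0,0,0.65],[0,0,0,0,0,0,0.6],[0,0,0,0,0,0,0.5],[0,0,0,0,0,0,0.3]]]'
```

```text
time_s: 19.85
eef_pos: [0.4146, -0.1336, 0.0073]
tcp_rot: [0.943, -0.332, 0.0, 0.0]
ft_force: [0.0, 0.5, -0.3]
grip_width: 0.998
finger_force: 0.0
time_s: 20.48
eef_pos: [0.4144, -0.1335, 0.0076]
tcp_rot: [0.943, -0.332, -0.0, -0.0]
ft_force: [-2.3, 2.4, 10.2]
grip_width: 0.749
finger_force: 63.9
```

Gripped properly: the 0.749 opening fits 66 mm. I'll lift it gently and meanwhile refine the pin position from the saved close-up (w4), where the pin was nearly straight below the camera.

```bash
python3 -m handwheel '[[[0,0,-2,0,0,0,0.3],[0,0,-6,0,0,0,0.3],[0,0,-14,0,0,0,0.3],[0,0,-25,0,0,0,0.3],[0,0,-30,0,0,0,0.3],[0,0,-30,0,0,0,0.3],[0,0,-10,0,0,0,0.3],[0,0,0,0,0,0,0.3]]]'
python3 - <<'E'
from jig import *
M=np.load('M.npy');M=dead([[0,0,96-117,0,0,0]],M);np.save('M.npy',M);print(M[:3,3])
w=robot.grab_frame("wrist");g=dict(w)
im=cv2.imread("pics/w4.png");h=cv2.cvtColor(im,cv2.COLOR_BGR2HSV)
print(h[122:146,308:332,1])
# block top in tool frame at w4: TCP z .0600, 
t=pose(.6196,.1981,.0605,-47);g["M"]=t@np.array(w["mount"]);iT=np.linalg.inv(t)
loc=lambda uv,z:(iT@np.r_[atz(g,uv,z),1])[:2]*1000
m=(h[...,1]>60)&(h[...,2]>170)&(h[...,0]>15)&(h[...,0]<35)
for r in(110,120,130,140,150):
    u=np.nonzero(m[r,220:420])[0]+220;a,b=loc((u[0]-.5,r),.035),loc((u[-1]+.5,r),.035);print(r,u[0],u[-1],a,b,(a+b)/2)
for c in(260,290,350,380):
    v=np.nonzero(m[80:170,c])[0]+80;print(c,v[0],loc((c,v[0]-.5),.035))
for v in(132,134,136):print(v,loc((319,v),.049),loc((319,v),.04))
rows(pose(.620,.1978,.16,-47.05),10,M)
E
```

```text
time_s: 21.48
eef_pos: [0.4147, -0.1337, 0.1245]
tcp_rot: [0.943, -0.332, 0.001, 0.0]
ft_force: [-0.6, -0.3, -2.1]
grip_width: 0.75
finger_force: 66.8
[ 0.4149 -0.1331  0.1237]
[[ 82  83  82  81  81  82  82  82  84  85  85  86  84  82  82  81  81  81
   80  81  81  82  81  81]
 [ 82  82  82  82  82  83  82  85  86  89  91  91  88  89  87  84  82  82
   81  80  81  81  81  81]
 [ 83  82  81  82  83  85  89  92  91  90  85  87  89  90  91  92  87  83
   80  78  80  80  80  80]
 [ 81  81  81  81  84  89  89  83  70  58  47  48  55  62  73  84  90  86
   83  80  78  77  78  78]
 [ 78  78  80  84  88  89  72  47  34  28  27  27  29  30  36  50  78  89
   87  82  80  77  77  78]
 [ 77  78  81  88  87  69  38  30  25  28  28  27  27  25  27  29  45  76
   90  87  83  81  78  78]
 [ 77  80  85  87  68  38  27  27  29  28  30  30  31  29  26  29  29  44
   76  90  88  82  80  80]
 [ 75  80  88  75  39  25  26  26  21  20  22  28  32  32  28  27  26  31
   49  83  94  86  83  82]
 [ 74  83  85  52  29  25  24  18  16  17  18  23  31  30  31  29  27  25
   35  71  92  89  84  83]
 [ 75  84  81 
[... 1417 characters left out ...]
  83  85  84  85  85  86  87  87  87  88  99 112 124 128
  124 123 125 126 124 124]]
110 235 402 [ 77.6422 -44.2864] [77.6171 43.233 ] [77.6297 -0.5267]
120 236 401 [ 72.6342 -44.2015] [72.6091 43.1294] [72.6216 -0.5361]
130 237 401 [ 67.5264 -44.1149] [67.5011 43.555 ] [67.5137 -0.2799]
140 239 400 [ 62.3155 -43.4899] [62.2904 43.4526] [62.303  -0.0187]
150 240 399 [ 56.9989 -43.3943] [56.9738 43.348 ] [56.9863 -0.0231]
260 104 [ 80.8414 -30.804 ]
290 104 [ 80.8369 -15.2742]
350 104 [80.828  15.7855]
380 104 [80.8236 31.3154]
132 [67.269  -0.2316] [66.7618 -0.2637]
134 [66.3244 -0.2329] [65.7571 -0.265 ]
136 [65.376  -0.2342] [64.7485 -0.2664]
10 x [ -7.2 -38.3  -3.6] [0.     0.     0.0144]
```

```bash
python3 -c "
from jig import *
rows(pose(.6207,.1972,.16,-47.2),10,np.load('M.npy'))"
```

```text
10 x [ -7.2 -38.3  -3.6] [0.     0.     0.0147]
```

```bash
python3 -m handwheel '[[[-3.6,-19,-2,0,0,0.0073,0.3],[-7.2,-38.3,-4,0,0,0.0147,0.3],[-7.2,-38.3,-4,0,0,0.0147,0.3],[-7.2,-38.3,-4,0,0,0.0147,0.3],[-7.2,-38.3,-4,0,0,0.0147,0.3],[-7.2,-38.3,-4,0,0,0.0147,0.3],[-7.2,-38.3,-4,0,0,0.0147,0.3],[-7.2,-38.3,-4,0,0,0.0147,0.3],[-7.2,-38.3,-3,0,0,0.0147,0.3],[-7.2,-38.3,-3,0,0,0.0147,0.3],[-3.6,-19,-1,0,0,0.0073,0.3],[0,0,0,0,0,0,0.3]]]'
python3 - <<'E'
from jig import *
M=np.load('M.npy');r=[-7.2,-38.3,-4,0,0,.0147];q=[-7.2,-38.3,-3,0,0,.0147]
M=dead([[-3.6,-19,-2,0,0,.0073]]+[r]*7+[q]*2+[[-3.6,-19,-1,0,0,.0073]],M);np.save('M.npy',M);print(M[:3,3],np.degrees(np.arctan2(M[1,0],M[0,0])))
print(robot.observe()["eef_pos"])
rows(pose(.6207,.1972,.07,-47.2),5,M)
E
```

```text
time_s: 23.02
eef_pos: [0.6194, 0.1976, 0.1586]
tcp_rot: [0.917, -0.399, -0.001, 0.001]
ft_force: [0.3, 0.5, -3.6]
grip_width: 0.746
finger_force: 66.9
[0.6206 0.1971 0.1607] -47.1878423231864
[0.6194 0.1976 0.1586]
5 x [ 0.  -0.  18.1] [0. 0. 0.]
```

```bash
python3 -m handwheel '[[[0,0,30,0,0,0,0.3],[0,0,30,0,0,0,0.3],[0,0,20,0,0,0,0.3],[0,0,12,0,0,0,0.3],[0,0,5,0,0,0,0.3],[0,0,0,0,0,0,0.3],[0,0,0,0,0,0,0.3]]]'
python3 - <<'E'
from jig import *
M=np.load('M.npy');M=dead([[0,0,97,0,0,0]],M);np.save('M.npy',M);print(M[:3,3])
f,g=grab("wrist");save(f,"w9.png");s=robot.observe();print(s["eef_pos"],yaw(s),s["ft_force"])
im=cv2.imread("pics/w9.png")
a=cv2.resize(im[80:240,220:420],None,fx=4,fy=3.7,interpolation=cv2.INTER_CUBIC);cv2.imwrite("pics/w9c.png",a[:592,:800])
E
```

```text
time_s: 23.9
eef_pos: [0.6209, 0.1969, 0.0651]
tcp_rot: [0.916, -0.4, 0.001, -0.0]
ft_force: [0.0, -0.4, -2.1]
grip_width: 0.748
finger_force: 66.8
[0.6206 0.1971 0.0637]
[0.6208 0.1969 0.0651] -47.17944557055234 [ 0.1409 -0.4294 -1.9756]
```

View pics/w9c.png

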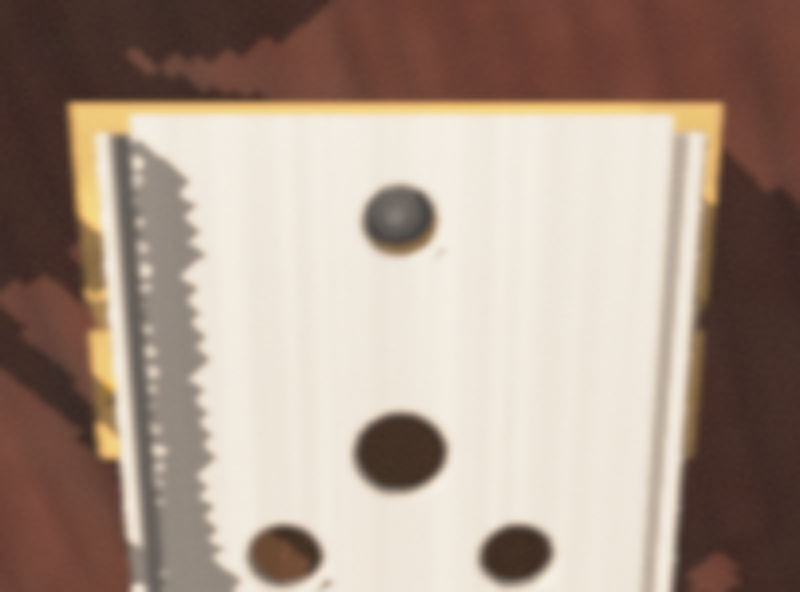

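The crop shows the round hole at crop (399,219) with the pin tip inside it at (397,213). Allowing for parallax that is within about 0.5 mm, slightly left. I'll nudge it left and lower gently.

```bash
python3 -m handwheel '[[[0,-0.3,4,0,0,0,0.3],[0,0,4,0,0,0,0.3],[0,0,2.5,0,0,0,0.3],[0,0,2,0,0,0,0.3],[0,0,2,0,0,0,0.3],[0,0,0,0,0,0,0.3]]]'; python3 -c "
from h import *
print(robot.observe()['moment'])"
```

```text
time_s: 24.7
eef_pos: [0.6205, 0.197, 0.0494]
tcp_rot: [0.916, -0.4, 0.0, -0.0]
ft_force: [1.4, 0.8, -2.4]
grip_width: 0.751
finger_force: 66.9
[ 0.15506996 -0.19029598 -0.07121995]
```

```bash
python3 -m handwheel '[[[0,0,2,0,0,0,0.3],[0,0,1.5,0,0,0,0.3],[0,0,1.5,0,0,0,0.3],[0,0,0,0,0,0,0.3]]]'; python3 -m handwheel '[[[0,0,0.8,0,0,0,0.3],[0,0,0.8,0,0,0,0.3],[0,0,0.4,0,0,0,0.3],[0,0,0,0,0,0,0.3]]]'
```

```text
time_s: 25.2
eef_pos: [0.6205, 0.197, 0.0444]
tcp_rot: [0.916, -0.4, 0.0, -0.0]
ft_force: [2.0, 0.8, -2.0]
grip_width: 0.753
finger_force: 66.9
time_s: 25.7
eef_pos: [0.6205, 0.1971, 0.0428]
tcp_rot: [0.916, -0.4, 0.0, -0.0]
ft_force: [0.0, 1.3, 0.5]
grip_width: 0.751
finger_force: 67.2
```

```bash
python3 -m handwheel '[[[0,0,0.4,0,0,0,0.3],[0,0,0,0,0,0,0.3]]]'
```

```text
time_s: 25.95
eef_pos: [0.6205, 0.197, 0.0427]
tcp_rot: [0.916, -0.4, 0.0, -0.0]
ft_force: [-1.2, 0.8, 5.3]
grip_width: 0.749
finger_force: 67.7
```

The stencil is flush on the blocks: the TCP stopped 35 mm above its height at the grasp, with 5 N of contact. Releasing it and rising.

```bash
python3 -m handwheel '[[[0,0,0,0,0,0,0.6],[0,0,0,0,0,0,1],[0,0,0,0,0,0,1],[0,0,0,0,0,0,1],[0,0,-5,0,0,0,1],[0,0,-15,0,0,0,1],[0,0,-30,0,0,0,1],[0,0,-40,0,0,0,1],[0,0,-40,0,0,0,1],[0,0,-20,0,0,0,1],[0,0,0,0,0,0,1],[0,0,0,0,0,0,1]]]'
python3 - <<'E'
from jig import *
f,g=grab("wrist");save(f,"w10.png");s=robot.observe();print(s["eef_pos"],s["time_s"],s["ft_force"])
m,r,z,_=stfit(g,(.62,.197));print(r,z)
C=cloud(g);P=C[m];a=np.radians(-47.1);x=(P[:,:2]-[.62,.197])@[np.cos(a),np.sin(a)];y=(P[:,:2]-[.62,.197])@[-np.sin(a),np.cos(a)]
for lo in(-.08,-.05,-.02,.02,.05):
    k=(x>lo)&(x<lo+.03)
    print(lo,np.nanmedian(P[k&(y<-.005)&(y>-.028),2]),np.nanmedian(P[k&(y>.005)&(y<.028),2]))
for t in("pin_a","jar_rust","muller","stippler"):
  for q in robot.mark_of(t,f)[:2]:print(t,np.round(q["uv"]),round(q["confidence"],2),depth(g,q["uv"]))
f,g=grab("top")
for t in("jar_rust","muller","stippler"):
  for q in robot.mark_of(t,f)[:1]:print(t,np.round(q["uv"]),round(q["confidence"],2),depth(g,q["uv"]))
E
```

```text
time_s: 27.45
eef_pos: [0.6193, 0.1968, 0.1903]
tcp_rot: [0.916, -0.4, -0.001, 0.001]
ft_force: [0.7, -0.2, -0.2]
grip_width: 1.0
finger_force: 0.0
[0.6191 0.1968 0.1898] 27.5 [-0.1374 -0.3129 -0.3813]
(array([0.6128, 0.2056]), array([ 79.5, 177.1]), np.float32(-47.003418)) 0.036603644929475376
-0.08 0.036681013978759475 0.03670946975572903
-0.05 0.036656539532897825 0.036616073408185346
-0.02 0.036531244468709145 0.03650567749275971
0.02 0.036551566738404984 0.03663313631207901
0.05 0.03666441130652459 0.03661163210264756
pin_a [315. 127.] 0.84 [0.6658 0.1524 0.0437]
pin_a [318. 254.] 0.57 [0.5713 0.2512 0.0369]
jar_rust [183. 161.] 0.56 [0.7349 0.2573 0.0579]
jar_rust [317. 191.] 0.45 [0.6197 0.1999 0.0312]
muller [433. 219.] 0.78 [ 0.4576 -0.2974  0.0729]
```

```bash
python3 -c "
from workcell import robot
print(robot.finish_job())"
```

```text
the job is handed in; nothing more can be done
None
```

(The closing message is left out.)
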